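# Throw a stiff toggle clamp with its extension bar

## Robot

A 6-joint arm with a two-finger parallel gripper is mounted at the origin on the work surface; the furniture and walls round the work are solid. World frame = base frame: x ahead of the robot, y to its left, z up, the work surface at z = 0. Lengths are in mm, angles in rad, forces in N, time in s.
With the tool pointing down it reaches from about 250 to 725 mm from the base axis. Payload 4 kg.
Tool frame: the origin (TCP) lies on the mounting face of the last link; the fingertips stand 173 mm ahead of it and the grasp point (between the pads) lies 155 mm ahead of it (bot.nose_length is the z of the fingertips in the tool frame, in mm); z points along the fingers, y is the line along which they close (so a half turn about z gives the same grasp; the last joint's range is limited). The gripper opens to 85 mm and grips with 20 to 120 N. Pads are 22 mm wide; open, the fingers measure 114 mm over their backs; the gripper's body (76 mm by 85 mm) begins 54 mm behind the grasp point. The pads swing forward as they close: fully open they stand 13 mm farther back than shut.
Start: joints at [-1.325, 0.241, 0.005, 1.335, 0, 1.571], TCP at [121.664, -484.972, 404.706] pointing down, gripper open.
Joint ranges: [-2.72, 2.72], [-1.05, 1.87], [-1.09, 1.28], [-1.99, 2.15], [-1.42, 1.44], [-3.14, 3.14]. Speed limits (rad/s): [2.79, 2.79, 3.14, 3.14, 3.14, 3.14].

## Interface

Orientations are given as a unit quaternion [x, y, z, w].
In Python, from bench import status, cams, hand_in, bot gives the robot as it stands.
- The arm moves only by the tool move_arm, never from a script. Its argument "plan" is a list that holds one entry, the list of rows, each a list of 6 numbers: the shift along the tool's x, y, z in mm, then the turn, a rotation vector about the tool's x, y, z in rad. A call has 1 to 5 rows; each row shifts and turns the commanded pose from where the row before left it, along the tool's axes as they then stand; what a row does not reach is not made up. A row lasts 1/8 s, in which the tool goes at most 62.5 mm and 10.7 degrees, less where a joint would pass 70% of its speed; a pose out of reach is approached as far as the arm can. A call is refused whole if a number of a shift passes 62.5 or a number of a turn 0.188, either way. A call with a gripper value outside its range is refused whole. "claw" is the closure, from 0 (fully open) to 1 (shut), set as the call begins (left out, the last holds). The fingers move at their own pace and stop on an object; the grip force is fixed at half the most. Time passes only in rows, so rows that do not move let the fingers close. It gives the time, the measured TCP pose, the force, the opening and the grip force at its end, in the units of the state.
- status.get_obs(): the state, without advancing time (a new reading comes with each control period).
- cams.capture(name): name is "side" or "top"; returns the picture (384x512x3 uint8, blue, green, red); there is no depth.
- cams.camera_model(name): a dict with "intrinsics" (3x3 intrinsics, pixels), "dist" ([k1, k2, p1, p2, k3] as OpenCV has them; the pictures are not rectified), "cam_to_world" (4x4, takes a point from camera to world coordinates). Camera axes: x right, y down, z forward; pixel columns grow to the right and rows downward; lengths in mm; the calibration is good to about 2 mm. A picture is of the moment at which its call begins. camera_model takes no time and is no camera call.
- hand_in(): hands the job in; it is judged then, once.
The state is a dict: "time": time; "joint_pos": joint angles; "dq": joint speeds; "tau": joint torques, N m; "eef_pos": TCP position; "tcp_rot": TCP orientation; "contact_force": force on the tool from outside, world axes, zero at the start; "moment": the same for the moment, N m; "grip_width": finger opening in mm; "finger_force": force on a finger pad.
Only numpy, scipy, OpenCV 4.12 (cv2) and the standard library are available. Lean on these libraries where they do the work, as an engineer would, in place of code of your own. Each camera call takes 0.05 s, during which the arm holds its last target. There are 200 camera calls.

## Task

Lock the steel workpiece in the toggle clamp. The clamp's stub lever is too stiff and short for the hand, so never push on it directly: draw the extension bar out of its wooden sleeve by its head, set the channel of the head over the stub lever and let go of the bar completely, then take the bar again by its ribbed handle and swing it past the dead point, holding the handle until the lever rests on its locked stop. Finally slide or lift the bar off the lever and leave it lying flat on the bench, clear of the lever, with the clamp still locked.

Things in the scene. Friction and masses are not known exactly. Their poses are not given: they have to be found in the camera images.
- toggle_clamp: Fixed push-pull toggle clamp; grey base plate 8 mm thick, about 152 x 86 mm, cover 36 mm high. Origin: on the bench under the lever's pivot. +x: from the pivot along the plunger to the anvil (face 119 mm off, 36 mm high); z up. Towards -x the base is only a tongue 32 mm wide that ends 18 mm past the pivot; beyond is bare bench, over which the stub lever swings.
- clamp_lever (a joint): Lever angle, rad; grows clockwise seen from above. Starts at 0 (open stop); dead point 0.60; locked at hard stop 0.80. At 0.60 the stub points along toggle_clamp's -x. A spring opposes it up to the dead point by at most 1.4 N m, plus 0.25 N m friction (9 N at the bar's handle), and throws it back open if let go there; past it the spring holds it locked with 1 N m.
- stub: The stub lever: straight flat steel bar 8 mm wide, from the pivot's boss (radius 13.5 mm) to its free end 82 mm from the pivot; underside 8 mm, top 18 mm above the bench. Origin on the bench at the pivot; +x points from the free end to the pivot, so the stub lies along -x.
- stub_mid (a point): Point inside the stub lever, 52 mm from the pivot, 13 mm above the bench; axes as stub.
- bar: Loose dark steel bar, 195 mm, 0.2 kg. Origin: underside, mid-length; +x from handle to head, z up. Head (x 30 to 97.5 mm): 25 wide, 26 high, a channel open below and at its end, 15 wide inside, roof 20 above the underside, end wall at x 37.5. Shank 14 wide, 4 to 18 high. Ribbed handle (x -97.5 to -22.5): 20 wide, 22 high. On the stub it stands on the bench, handle outward.
- bar_socket (a point): Middle of the channel in the bar's head (x = 67.5 mm, 13 mm above the underside); axes as bar. Pushed fully onto the lever it meets stub_mid; up to about 8 mm short of that is still well on.
- bar_handle (a point): Middle of the bar's handle (x = -60 mm, 11 mm above the underside); axes as bar.
- sleeve: Fixed wooden sleeve on the bench, 51 mm wide, 40 mm high, roofed and closed at the back; the bar's handle lies in it on the bench. Origin on the bench, near the bar's at the start; the inside (29 wide, 32 high) runs along its x from -104 mm to the mouth at -20 mm. The bar comes out along +x only; about 90 mm frees it.
- pad: Sprung rubber pad at the plunger's front, 24 mm wide. Origin on the bench at the pivot plus its travel, axes as toggle_clamp; the face stands 98 mm ahead of its origin. It moves about 5 mm towards the anvil as the clamp locks.
- workpiece: Loose steel bar 19 x 62 x 13 mm, 0.12 kg, lying on the clamp's base plate between pad and anvil; origin middle of its underside. The locked clamp presses it against the anvil with about 6 N. It need not be handled.

How it is judged:
By the outcome, as a careful person would: the job done as asked, in the order asked, and still so for the second after the job is handed in, with the robot touching nothing.
It also fails if it takes over 51 s, if anything falls off the work surface, if the arm or the gripper's body presses on something with over 40 N, if the wrist force passes 120 N, or if a joint passes its speed limit or range.

## Working session

There is one attempt and no reset: what is moved stays moved. The work goes in short steps, Python scripts to look and compute and a tool call to move; the robot and the scene stay as the last step left them, time stands still between calls to the robot, and variables do not carry over. Pictures are saved under pics/ and viewed, at most 10 in all, crops included, and the job is handed in when it is done.

Besides the shell and the picture viewer there is one more tool, called after "Emit:" as name(argument=value, ...) on one line, values as JSON. move_arm: Moves the arm, as the interface text tells. Its arguments: {"type":"object","properties":{"plan":{"type":"array","items":{"type":"array","items":{"type":"array","items":{"type":"number"}}}},"claw":{"type":"number"}},"required":["plan"]}

```bash
ls; mkdir -p pics
python3 - <<'E'
from bench import status,cams,bot
import cv2
o=status.get_obs(); print({k:o[k] for k in ('time','eef_pos','tcp_rot','grip_width')})
for n in ("side","top"):
    cv2.imwrite(f"pics/{n}0.png",cams.capture(n)); m=cams.camera_model(n); print(n,m)
E
```

```text
pics
{'time': 0.0, 'eef_pos': array([ 121.59473308, -484.69818952,  403.81769601]), 'tcp_rot': array([ 9.92457573e-01,  1.22584060e-01, -1.16082796e-04, -1.04928404e-03]), 'grip_width': 85.22634375146987}
side {'intrinsics': array([[455.67728435,   0.        , 256.00472457],
       [  0.        , 455.67728435, 192.20016003],
       [  0.        ,   0.        ,   1.        ]]), 'dist': array([-0.13479413,  0.        ,  0.        ,  0.        ,  0.        ]), 'cam_to_world': array([[ 9.42547238e-01, -1.26191763e-01,  3.09322395e-01,
         3.02393335e+02],
       [-3.34040334e-01, -3.43071477e-01,  8.77906041e-01,
        -7.30112177e+02],
       [-4.66482058e-03, -9.30794070e-01, -3.65514211e-01,
         3.66843565e+02],
       [ 0.00000000e+00,  0.00000000e+00,  0.00000000e+00,
         1.00000000e+00]])}
top {'intrinsics': array([[453.86401361,   0.        , 252.42317261],
       [  0.        , 453.86401361, 192.33085219],
       [  0.        ,   0.        ,   1.        ]]), 'dist': array([-0.1325715,  0.       ,  0.       ,  0.       ,  0.       ]), 'cam_to_world': array([[ 1.39718946e-02, -9.80539637e-01,  1.95823406e-01,
         4.33497389e+02],
       [-9.99739742e-01, -1.72313297e-02, -1.49509374e-02,
         7.55088942e+01],
       [ 1.80342844e-02, -1.95563549e-01, -9.80525198e-01,
         9.27847788e+02],
       [ 0.00000000e+00,  0.00000000e+00,  0.00000000e+00,
         1.00000000e+00]])}
```

View pics/top0.png

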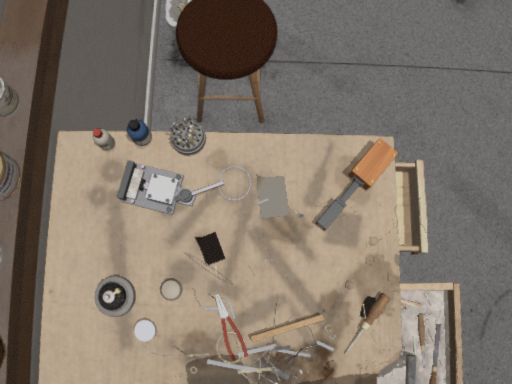

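View pics/side0.png

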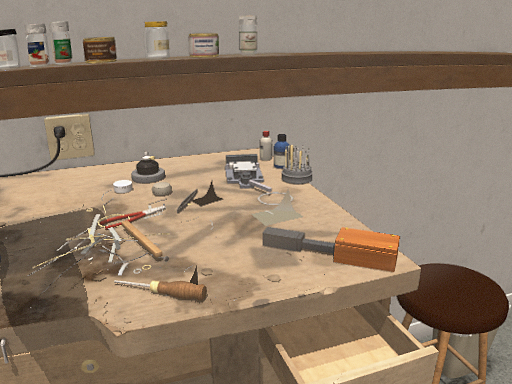

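The top view shows the clamp (pivot ≈(185,196), stub end ≈(222,184), anvil at left ≈(128,182)) and the sleeve (orange ≈(375,163)) with the bar head at ≈(331,214). Next I enlarge both areas.

```bash
cat > h.py <<'E'
import cv2, numpy as np
from bench import status,cams,bot
def p2w(n,uv,z):
    m=cams.camera_model(n); T=np.array(m['cam_to_world'])
    q=cv2.undistortPoints(np.array(uv,float).reshape(-1,1,2),m['intrinsics'],m['dist']).reshape(-1,2)
    d=np.c_[q,np.ones(len(q))]@T[:3,:3].T
    return T[:3,3]+d*((z-T[2,3])/d[:,2])[:,None]
def w2p(n,P):
    m=cams.camera_model(n); W=np.linalg.inv(np.array(m['cam_to_world']))
    return cv2.projectPoints(np.array(P,float).reshape(-1,1,3),cv2.Rodrigues(W[:3,:3])[0],W[:3,3],m['intrinsics'],m['dist'])[0].reshape(-1,2)
E
python3 - <<'E'
from h import *
im=cv2.imread('pics/top0.png')
a=cv2.resize(im[150:225,110:240],None,fx=6,fy=6,interpolation=cv2.INTER_CUBIC)
b=cv2.resize(im[130:240,305:410],None,fx=5,fy=5,interpolation=cv2.INTER_CUBIC)
cv2.imwrite('pics/ca.png',a);cv2.imwrite('pics/cb.png',b)
hsv=cv2.cvtColor(im,cv2.COLOR_BGR2HSV)
m=cv2.inRange(hsv,(3,150,80),(15,255,255)); m[:, :340]=0;m[200:]=0
c=max(cv2.findContours(m,0,2)[0],key=cv2.contourArea); print(cv2.minAreaRect(c),cv2.contourArea(c))
bx=cv2.boxPoints(cv2.minAreaRect(c)); print(bx,p2w('top',bx,40))
g=cv2.inRange(hsv,(0,0,0),(180,90,120)); g[:,:310]=0;g[:,400:]=0;g[:165]=0;g[235:]=0
for c in cv2.findContours(g,0,2)[0]:
    if cv2.contourArea(c)>60:
        r=cv2.minAreaRect(c);bx=cv2.boxPoints(r);print(r,bx,p2w('top',bx,26))
E
```

```text
((352.7500305175781, 172.25001525878906), (2.8284268379211426, 0.7071067094802856), 45.0) 0.5
[[351.50003 171.50002]
 [352.00003 171.00002]
 [354.00003 173.00002]
 [353.50003 173.50002]] [[ 657.58727246 -139.09515772   40.        ]
 [ 658.65843556 -140.16431553   40.        ]
 [ 654.55180648 -144.17148823   40.        ]
 [ 653.48261811 -143.10164838   40.        ]]
((337.04266357421875, 196.94142150878906), (27.605009078979492, 69.4531478881836), 44.16968536376953) [[302.94543 212.2327 ]
 [351.33942 162.41537]
 [371.1399  181.65015]
 [322.7459  231.46747]] [[ 574.47312941  -40.71126559   26.        ]
 [ 680.55775649 -142.7703511    26.        ]
 [ 640.4088998  -183.12708478   26.        ]
 [ 536.03436365  -80.44173684   26.        ]]
```

View pics/ca.png

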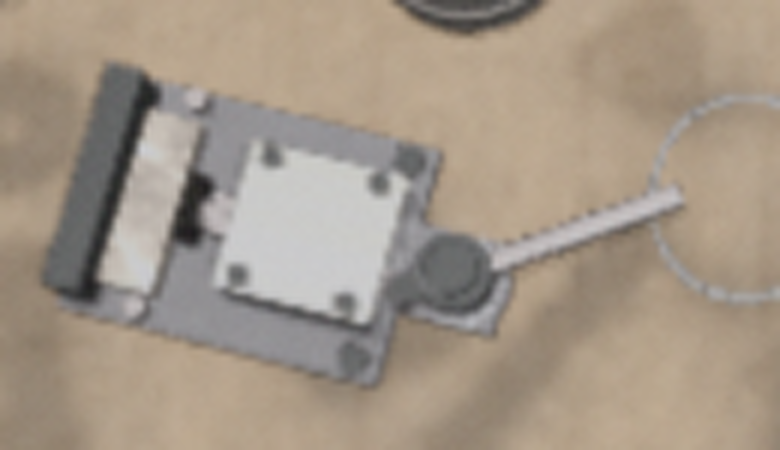

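View pics/cb.png

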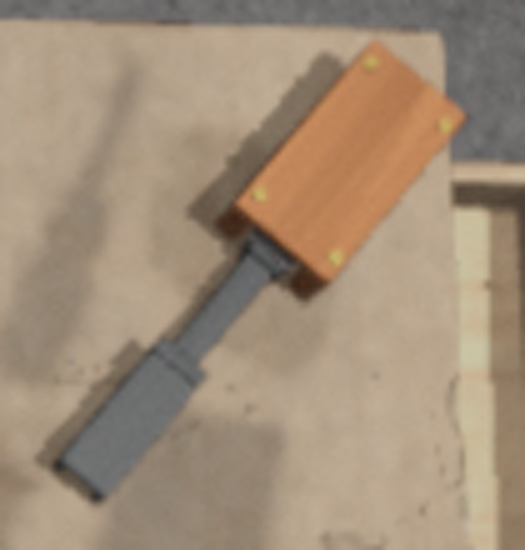

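The clamp crop shows the stub end at (681,195) and the boss at (455,265). The bar crop shows the head corners at (58,462), (98,497), (202,375), (163,343), and the sleeve roof corners are also sharp.

Run:
```python
from h import *
np.set_printoptions(precision=1,suppress=True)
f=lambda L,s,o:(np.array(L,float)+.5)/s-.5+np.array(o)
H=p2w('top',f([(58,462),(98,497),(202,375),(163,343)],5,(305,130)),26)[:,:2]
S=p2w('top',f([(378,43),(465,115),(328,282),(238,200)],5,(305,130)),40)[:,:2]
print('head',H, 'sleeve',S)
d=(H[0]+H[1]-H[2]-H[3]);print('len',np.linalg.norm(d)/2,'w',np.linalg.norm(H[0]-H[1]));
ds=S[2]+S[3]-S[0]-S[1];print('sl len',np.linalg.norm(ds)/2,np.linalg.norm(S[0]-S[1]))
print('ang head',np.degrees(np.arctan2(d[1],d[0])),'sleeve',np.degrees(np.arctan2(ds[1],ds[0])))
print('head centre',H.mean(0),'sleeve c',S.mean(0))
u=ds/np.linalg.norm(ds); print('bar origin from head',H.mean(0)-63.75*u,'mouth mid',(S[2]+S[3])/2)
C=p2w('top',f([(681,195),(500,257),(455,265)],6,(110,150)),18)[:,:2]; print('end,root,boss',C)
e=C[0]-C[1];t=np.arctan2(e[1],e[0]);print('stub ang',np.degrees(t))
u=e/np.linalg.norm(e);print('pivot from end',C[0]-82*u, 'dist end-boss',np.linalg.norm(C[0]-C[2]),np.degrees(np.arctan2(*(C[0]-C[2])[::-1])))
B=p2w('top',f([(440,150),(378,385)],6,(110,150)),8)[:,:2]; v=B[1]-B[0];print('base w',np.linalg.norm(v)); n=np.array([v[1],-v[0]])/np.linalg.norm(v);print('clamp axis ang',np.degrees(np.arctan2(n[1],n[0])))
# anvil
A=p2w('top',f([(158,85),(98,298)],6,(110,150)),36)[:,:2];print('anvil front',A)
```

```text
head [[ 555.   -67.4]
 [ 541.   -83.5]
 [ 591.5 -127. ]
 [ 604.4 -111.2]] sleeve [[ 730.4 -202.4]
 [ 700.1 -238.1]
 [ 628.1 -176.8]
 [ 661.6 -140.7]]
len 66.31465970741529 w 21.262503875058705
sl len 93.48928029322806 46.72012368366139
ang head 138.8465862206371 sleeve 138.86196303311482
head centre [573.  -97.3] sleeve c [ 680.1 -189.5]
bar origin from head [ 621.  -139.2] mouth mid [ 644.9 -158.7]
end,root,boss [[635.6 122.2]
 [612.9 183.3]
 [609.8 198.5]]
stub ang -69.62084202453303
pivot from end [607. 199.] dist end-boss 80.59741105456044 -71.3671967710988
base w 84.68019903994238
clamp axis ang 77.96457993878576
anvil front [[666.9 300.3]
 [593.  315.8]]
```

```bash
cat >> h.py <<'E'
from scipy.spatial.transform import Rotation as R
def pose():
    o=status.get_obs(); r=R.from_quat(o['tcp_rot']).as_matrix()
    return np.array(o['eef_pos']),np.arctan2(r[1,0],r[0,0]),o
def rows(xyz,yawdeg,n,start=None):
    """straight path in n rows, TCP to xyz, tool x at yaw; tool down"""
    p,a,_=pose() if start is None else (np.array(start[:3],float),np.radians(start[3]),0)
    d=(np.array(xyz)-p)/n; da=(np.radians(yawdeg)-a+np.pi)%(2*np.pi)-np.pi; da/=n
    out=[]
    for i in range(n):
        y=a+i*da; x=np.array([np.cos(y),np.sin(y)]); yy=np.array([np.sin(y),-np.cos(y)])
        out.append([round(float(d[:2]@x),1),round(float(d[:2]@yy),1),round(float(-d[2]),1),0,0,round(float(-da),4)])
    for i in range(0,n,5): print(str(out[i:i+5]).replace(' ',''))
def now():
    p,a,o=pose(); print('t %.2f'%o['time'],p.round(1),'yaw %.1f'%np.degrees(a),'F',np.round(o['contact_force'],1),'w %.1f'%o['grip_width'],'ff',np.round(o['finger_force'],1))
E
python3 -c "
from h import *
rows([587,-110,235],138.9,15,[121.7,-485,404.7,14.1])"
```

```text
[[36.2,-16.7,11.3,0,0,-0.1452],[38.2,-11.3,11.3,0,0,-0.1452],[39.4,-5.6,11.3,0,0,-0.1452],[39.8,0.1,11.3,0,0,-0.1452],[39.4,5.9,11.3,0,0,-0.1452]]
[[38.1,11.5,11.3,0,0,-0.1452],[36.1,16.9,11.3,0,0,-0.1452],[33.2,22.0,11.3,0,0,-0.1452],[29.7,26.6,11.3,0,0,-0.1452],[25.5,30.6,11.3,0,0,-0.1452]]
[[20.9,33.9,11.3,0,0,-0.1452],[15.7,36.6,11.3,0,0,-0.1452],[10.3,38.5,11.3,0,0,-0.1452],[4.6,39.6,11.3,0,0,-0.1452],[-1.2,39.8,11.3,0,0,-0.1452]]
```

Emit:
move_arm(plan=[[[36,-17,11,0,0,-0.145],[38,-11,11,0,0,-0.145],[39,-6,11,0,0,-0.145],[40,0,11,0,0,-0.145],[39,6,11,0,0,-0.145]]], claw=0)

```text
time: 0.72
eef_pos: [276.5, -359.2, 349.0]
tcp_rot: [0.883, 0.469, -0.0, -0.0]
contact_force: [-0.6, 0.0, 0.6]
grip_width: 85.3
finger_force: 0.0
```

Emit:
move_arm(plan=[[[38,12,11,0,0,-0.145],[36,17,11,0,0,-0.145],[33,22,11,0,0,-0.145],[30,27,11,0,0,-0.145],[26,31,11,0,0,-0.145]]])

```text
time: 1.35
eef_pos: [433.1, -234.5, 294.0]
tcp_rot: [0.66, 0.751, -0.0, -0.0]
contact_force: [-0.3, -1.4, 0.7]
grip_width: 85.2
finger_force: 0.0
```

Emit:
move_arm(plan=[[[21,34,11,0,0,-0.145],[16,37,11,0,0,-0.145],[10,38,11,0,0,-0.145],[5,40,11,0,0,-0.145],[-1,40,11,0,0,-0.145]]])

```text
time: 1.98
eef_pos: [588.7, -109.1, 238.7]
tcp_rot: [0.35, 0.937, -0.0, -0.001]
contact_force: [0.7, -0.4, -0.2]
grip_width: 85.4
finger_force: 0.0
```

Emit:
move_arm(plan=[[[0,0,0,0,0,0]]])

```text
time: 2.1
eef_pos: [589.1, -108.0, 237.8]
tcp_rot: [0.351, 0.936, 0.0, -0.001]
contact_force: [-0.7, -0.3, 0.0]
grip_width: 85.6
finger_force: 0.0
```

```bash
python3 -c "
from h import *
now()
rows([587,-110,176],138.9,3)
im=cams.capture('side'); cv2.imwrite('pics/s1.png',cv2.resize(im[100:300,200:420],None,fx=3,fy=3,interpolation=cv2.INTER_CUBIC))"
```

```text
t 2.10 [ 589.1 -108.   237.8] yaw 138.9 F [-0.7 -0.3  0. ] w 85.6 ff 0.0
[[0.1,-1.0,20.6,0,0,0.0001],[0.1,-1.0,20.6,0,0,0.0001],[0.1,-1.0,20.6,0,0,0.0001]]
```

View pics/s1.png

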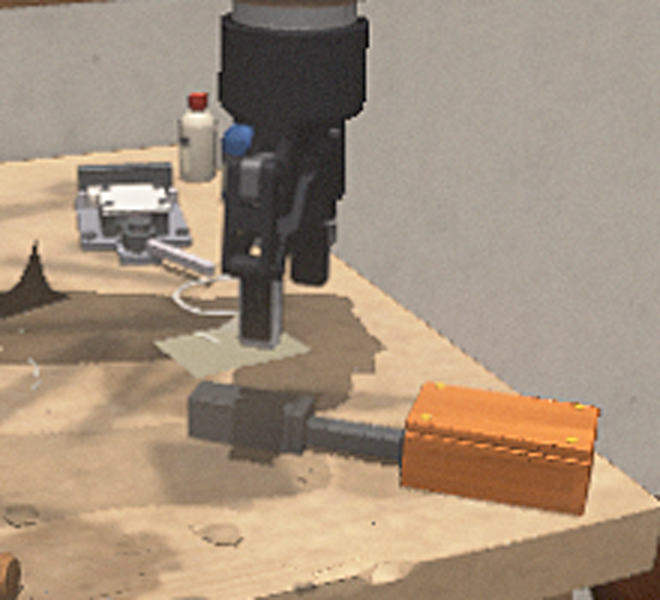

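The side view shows the fingers above the head, and the head spans (190–310, 380–455) in the crop. I'll descend and close.

Emit:
move_arm(plan=[[[0,-1,21,0,0,0],[0,-1,21,0,0,0],[0,-1,20,0,0,0],[0,0,0,0,0,0]]])

```text
time: 2.65
eef_pos: [584.1, -113.0, 176.2]
tcp_rot: [0.354, 0.935, -0.001, -0.002]
contact_force: [-0.7, -0.5, 0.3]
grip_width: 85.6
finger_force: 0.0
```

Emit:
move_arm(plan=[[[0,0,0,0,0,0],[0,0,0,0,0,0],[0,0,0,0,0,0],[0,0,0,0,0,0],[0,0,0,0,0,0]]], claw=1)

```text
time: 3.28
eef_pos: [586.6, -112.2, 178.9]
tcp_rot: [0.353, 0.936, 0.0, 0.001]
contact_force: [-0.9, 1.7, 5.5]
grip_width: 23.5
finger_force: 60.4
```

Emit:
move_arm(plan=[[[0,0,0,0,0,0],[0,0,0,0,0,0]]])

```text
time: 3.52
eef_pos: [586.6, -112.2, 178.9]
tcp_rot: [0.353, 0.936, 0.0, 0.001]
contact_force: [-0.0, 0.1, 5.2]
grip_width: 24.0
finger_force: 60.4
```

Emit:
move_arm(plan=[[[0,0,-3,0,0,0],[10,0,0,0,0,0],[15,0,0,0,0,0],[20,0,0,0,0,0],[20,0,0,0,0,0]]])

```text
time: 4.15
eef_pos: [535.5, -68.6, 179.8]
tcp_rot: [0.353, 0.936, -0.0, -0.001]
contact_force: [0.3, 0.6, -2.0]
grip_width: 23.9
finger_force: 59.5
```

Emit:
move_arm(plan=[[[20,0,0,0,0,0],[15,0,0,0,0,0],[10,0,0,0,0,0],[0,0,0,0,0,0]]])

```text
time: 4.65
eef_pos: [502.8, -39.3, 180.6]
tcp_rot: [0.352, 0.936, -0.0, -0.0]
contact_force: [0.4, -0.1, -2.0]
grip_width: 23.9
finger_force: 59.5
```

```bash
python3 -c "
from h import *
now()
for n in ('side','top'):
  im=cams.capture(n); cv2.imwrite(f'pics/{n}2.png',im)
a=cv2.imread('pics/side2.png')[150:300,180:420];b=cv2.imread('pics/top2.png')[100:260,110:410]
a=cv2.resize(a,None,fx=2.5,fy=2,interpolation=2);b=cv2.resize(b,None,fx=2,fy=2);cv2.imwrite('pics/c2.png',np.vstack([cv2.resize(a,(600,300)),cv2.resize(b,(600,300))]))"
```

```text
t 4.65 [502.8 -39.3 180.6] yaw 138.7 F [ 0.4 -0.1 -2. ] w 23.9 ff 59.5
```

View pics/c2.png

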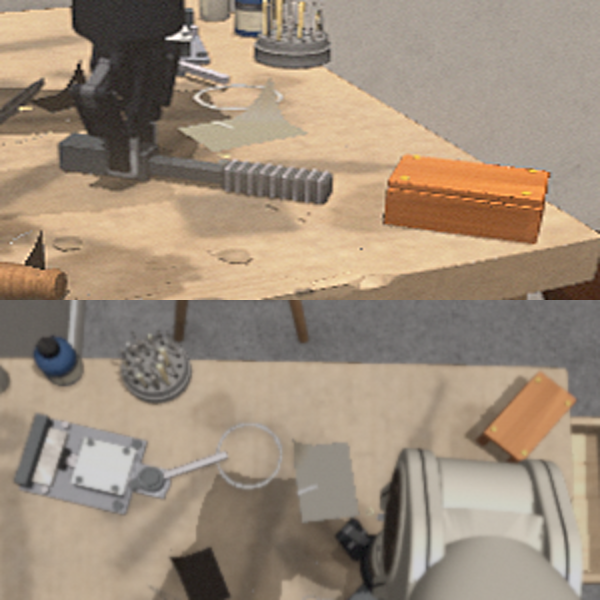

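The bar is out of the sleeve and held level (side crop: head at 60–150, handle end at 330). The stub stays unoccluded from above, from (150,478) to (227,457). Next I refine the stub line.

Run:
```python
from h import *
np.set_printoptions(precision=1,suppress=True)
im=cv2.imread('pics/top0.png')
h=cv2.cvtColor(im,cv2.COLOR_BGR2HSV)
print(h[186:190,196:222:5].tolist())
# columns: weighted centre by low saturation vs wood
w=np.clip(75-h[...,1].astype(float),0,None)
pts=[]
for u in range(198,218,2):
    v0=196+ (u-185)*(184-196)/37.; vs=np.arange(int(v0)-5,int(v0)+7); ww=w[vs,u]; pts.append((u,(ww*vs).sum()/ww.sum()))
print(np.array(pts))
P=p2w('top',pts,18)[:,:2]
vx,vy,x,y=cv2.fitLine(P.astype(np.float32),cv2.DIST_HUBER,0,.01,.01).ravel()
print('line',x,y,np.degrees(np.arctan2(vy,vx)), 'resid',((P-[x,y])@[-vy,vx]))
# side view
sd=cv2.imread('pics/side0.png'); cv2.imwrite('pics/c3.png',cv2.resize(sd[145:205,210:290],None,fx=8,fy=8,interpolation=2))
```

```text
[[[17, 58, 186], [16, 60, 183], [11, 26, 158], [6, 7, 194], [9, 12, 153], [15, 59, 146]], [[16, 58, 185], [16, 55, 176], [0, 10, 187], [10, 4, 190], [14, 40, 108], [16, 60, 154]], [[17, 57, 185], [11, 25, 161], [0, 7, 196], [10, 11, 134], [18, 63, 130], [17, 61, 160]], [[17, 46, 177], [0, 8, 184], [0, 4, 186], [14, 48, 121], [17, 60, 137], [15, 56, 159]]]
[[198.  191. ]
 [200.  190.8]
 [202.  189.9]
 [204.  189.1]
 [206.  188.6]
 [208.  188. ]
 [210.  187.2]
 [212.  186.8]
 [214.  185.8]
 [216.  184.9]]
line 622.1877 154.74002 -69.691826 resid [ 0.5 -0.3 -0.1  0.3 -0.2 -0.3  0.1 -0.5  0.1  0.5]
```

View pics/c3.png

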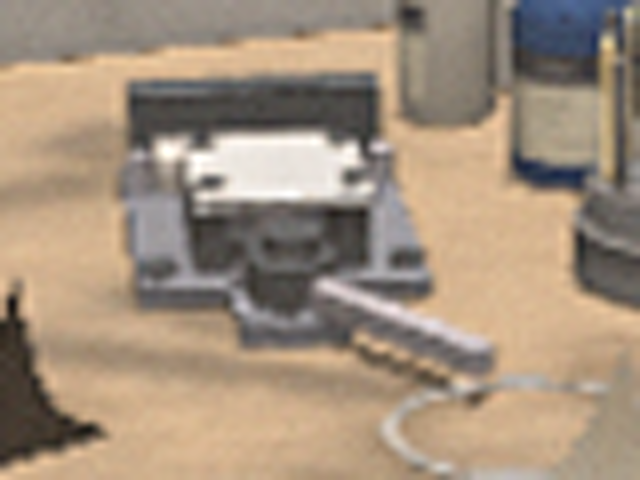

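In the side crop, the stub's top runs from about (328,283) at the root to (480,350) at its free end. I cast those onto z=18 and compare.

Run:
```python
from h import *
np.set_printoptions(precision=1,suppress=True)
f=lambda L,s,o:(np.array(L,float)+.5)/s-.5+np.array(o)
P=p2w('side',f([(328,283),(480,350)],8,(210,145)),18)[:,:2];print(P,np.degrees(np.arctan2(*(P[1]-P[0])[::-1])))
# head in first side picture (before pull), crop s1 scale3 off(200,100)
# head top far-left corner etc.
print(p2w('side',f([(195,383),(190,398)],3,(200,100)),26))
# targets
mid=np.array([607.0,199])+48*0
a=np.radians(-69.2); e=np.array([635.5,122.3]); piv=e-82*np.array([np.cos(a),np.sin(a)])
u=-np.array([np.cos(a),np.sin(a)]); print('pivot',piv)
for short in (4,):
    mid=piv-(52+short)*u; org=mid-67.5*u; grip=org+43.7*u; print('socket',mid,'org',org,'TCP xy',grip,'handle',org-60*u)
    rows([*grip,215],110.8,10)
```

```text
[[611.3 183.1]
 [632.5 119.2]] -71.7089624850058
[[549.8 -71.6  26. ]
 [540.5 -88.6  26. ]]
pivot [606.4 199. ]
socket [626.3 146.6] org [650.2  83.5] TCP xy [634.7 124.4] handle [671.5  27.4]
[[1.0,21.0,-3.4,0,0,0.0487],[2.0,20.9,-3.4,0,0,0.0487],[3.0,20.8,-3.4,0,0,0.0487],[4.0,20.6,-3.4,0,0,0.0487],[5.0,20.4,-3.4,0,0,0.0487]]
[[6.0,20.1,-3.4,0,0,0.0487],[7.0,19.8,-3.4,0,0,0.0487],[8.0,19.4,-3.4,0,0,0.0487],[8.9,19.0,-3.4,0,0,0.0487],[9.8,18.6,-3.4,0,0,0.0487]]
```

```bash
cat >> h.py <<'E'
PIV=np.array([605.1,197.2])
def tgt(yaw,short=4,gx=43.7,piv=None):
    u=np.array([np.cos(np.radians(yaw)),np.sin(np.radians(yaw))]); return (PIV if piv is None else piv)-(52+short+67.5-gx)*u
E
python3 - <<'E'
from h import *
g=tgt(110.2,6);print(g); rows([*g,218],110.2,10)
E
```

```text
[633.34539268 120.43127074]
[[0.8,20.6,-3.7,0,0,0.0497],[1.9,20.5,-3.7,0,0,0.0497],[2.9,20.4,-3.7,0,0,0.0497],[3.9,20.2,-3.7,0,0,0.0497],[4.9,20.0,-3.7,0,0,0.0497]]
[[5.9,19.7,-3.7,0,0,0.0497],[6.9,19.4,-3.7,0,0,0.0497],[7.8,19.1,-3.7,0,0,0.0497],[8.8,18.7,-3.7,0,0,0.0497],[9.7,18.2,-3.7,0,0,0.0497]]
```

Emit:
move_arm(plan=[[[0.8,20.6,-13,0,0,0.05],[1.9,20.5,-12,0,0,0.05],[2.9,20.4,-12,0,0,0.05],[3.9,20.2,0,0,0,0.05],[4.9,20,0,0,0,0.05]]])

```text
time: 5.38
eef_pos: [569.2, 40.5, 218.0]
tcp_rot: [0.468, 0.884, 0.0, 0.001]
contact_force: [-0.5, 0.2, -1.4]
grip_width: 23.8
finger_force: 59.6
```

Emit:
move_arm(plan=[[[5.9,19.7,0,0,0,0.05],[6.9,19.4,0,0,0,0.05],[7.8,19.1,0,0,0,0.05],[8.8,18.7,0,0,0,0.05],[9.7,18.2,0,0,0,0.05]]])

```text
time: 6.0
eef_pos: [634.0, 120.6, 217.5]
tcp_rot: [0.574, 0.819, 0.0, 0.0]
contact_force: [0.5, -0.5, -2.1]
grip_width: 23.8
finger_force: 59.6
```

Emit:
move_arm(plan=[[[0,0,0,0,0,0],[0,0,0,0,0,0]]])

```text
time: 6.25
eef_pos: [632.8, 119.9, 217.3]
tcp_rot: [0.573, 0.819, -0.001, -0.0]
contact_force: [0.0, 0.1, -1.9]
grip_width: 23.7
finger_force: 59.5
```

Run:
```python
from h import *
now(); g=tgt(110.2,6); rows([*g,218],110.2,1)
a=cams.capture('side');b=cams.capture('top'); cv2.imwrite('pics/side4.png',a);cv2.imwrite('pics/top4.png',b)
a=cv2.resize(a[120:220,200:320],None,fx=5,fy=5,interpolation=2)
cv2.imwrite('pics/c4.png',a)
```

```text
t 6.25 [632.8 119.9 217.3] yaw 110.1 F [ 0.   0.1 -1.9] w 23.7 ff 59.5
[[0.3,0.7,-0.7,0,0,-0.0025]]
```

View pics/c4.png

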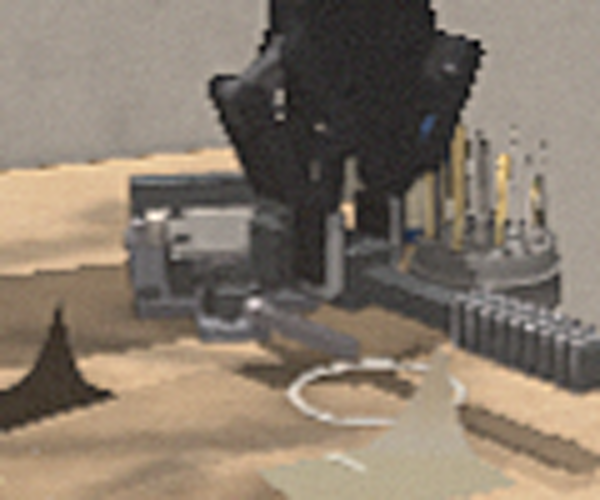

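The side crop shows the bar hovering over the stub: stub end at (355,350), the handle's lower left edge from (452,342) to (570,390). I compare these points with the prediction.

Run:
```python
from h import *
np.set_printoptions(precision=1,suppress=True)
p,a,_=pose(); 
u=np.array([np.cos(a),np.sin(a)]);n=np.array([-u[1],u[0]]); und=37
def bp(x,y,z): return [*(p[:2]+(x-43.7)*u+y*n),und+z]
pr=(w2p('side',[bp(-22.5,10,0),bp(-97.5,10,0),bp(-97.5,10,22),bp(-22.5,10,22)])-[200,120]+.5)*5-.5
print('handle pred',pr)
f=lambda L,s,o:(np.array(L,float)+.5)/s-.5+np.array(o)
Q=p2w('side',f([(452,342),(570,390)],5,(200,120)),und)[:,:2]; print(Q,[( (q-p[:2])@u+43.7,(q-p[:2])@n) for q in Q])
e=-u
pr=(w2p('side',[[*(PIV+82*e+4*n),18],[*(PIV+82*e-4*n),18],[*(PIV+25*e),18]])-[200,120]+.5)*5-.5;print('stub pred',pr)
# numeric stub fit in side0 : columns along stub top bright
im=cv2.imread('pics/side4.png'); h=cv2.cvtColor(im,cv2.COLOR_BGR2HSV)
print(h[178:196,262,:].tolist())
```

```text
handle pred [[439.7 349.7]
 [575.2 404.2]
 [577.7 350. ]
 [440.8 298.2]]
[[654.   60.3]
 [676.   -2.9]] [(np.float64(-19.388287366180585), np.float64(0.21703772158290932)), (np.float64(-86.2964242606654), np.float64(1.1670786563818476))]
stub pred [[343.5 344.8]
 [357.6 340.5]
 [266.6 307.8]]
[[12, 14, 91], [20, 10, 73], [160, 9, 86], [30, 10, 79], [13, 71, 104], [15, 78, 144], [8, 38, 121], [6, 11, 111], [174, 23, 109], [9, 18, 97], [0, 13, 101], [15, 30, 102], [17, 96, 106], [15, 83, 102], [16, 78, 88], [16, 54, 99], [16, 30, 162], [17, 20, 177]]
```

Run:
```python
from h import *
np.set_printoptions(precision=1,suppress=True)
im=cv2.imread('pics/side4.png'); h=cv2.cvtColor(im,cv2.COLOR_BGR2HSV)
p,a,_=pose(); u=np.array([np.cos(a),np.sin(a)]);n=np.array([-u[1],u[0]])
def bp(x,y,z,und=38): return [*(p[:2]+(x-43.7)*u+y*n),und+z]
E=w2p('side',[bp(x,10,0) for x in np.linspace(-97.5,-22.5,30)]);T=w2p('side',[bp(x,-10,22) for x in np.linspace(-97.5,-22.5,30)])
SH=w2p('side',[bp(x,7,4) for x in np.linspace(-22,30,20)])
for c in range(288,330,4):
    col=h[:,c,1].astype(int); seg=col[170:215]
    pe=np.interp(c,E[::-1,0],E[::-1,1]); pt=np.interp(c,T[::-1,0],T[::-1,1])
    print(c,'pred bottom %.1f top %.1f'%(pe,pt),''.join('#' if s<42 else '.' for s in seg))
print('right end pred',w2p('side',[bp(-97.5,-10,0),bp(-97.5,10,0),bp(-97.5,10,22),bp(-97.5,-10,22)]))
```

```text
288 pred bottom 189.3 top 176.6 ################......................#......
292 pred bottom 190.9 top 176.6 ###################........###........#......
296 pred bottom 192.5 top 177.0 #####################........................
300 pred bottom 194.1 top 178.4 #######################......................
304 pred bottom 195.7 top 179.9 ########################.....................
308 pred bottom 197.3 top 181.4 ##########################...................
312 pred bottom 198.9 top 182.8 ###########################..................
316 pred bottom 199.9 top 184.3 ############################.................
320 pred bottom 199.9 top 185.8 ###########################..................
324 pred bottom 199.9 top 186.7 ########################.....................
328 pred bottom 199.9 top 186.7 ###########################..................
right end pred [[321.9 197.4]
 [314.7 199.9]
 [315.2 189.1]
 [322.4 186.7]]
```

Emit:
move_arm(plan=[[[0,0,6,0,0,0],[0,0,6,0,0,0],[0,0,4,0,0,0],[0,0,0,0,0,0]]])

```text
time: 6.85
eef_pos: [632.7, 120.4, 201.0]
tcp_rot: [0.573, 0.819, -0.0, -0.0]
contact_force: [0.8, 0.3, -2.6]
grip_width: 23.9
finger_force: 59.6
```

Emit:
move_arm(plan=[[[0,0,3,0,0,0],[0,0,3,0,0,0],[0,0,3,0,0,0],[0,0,0,0,0,0]]])

```text
time: 7.35
eef_pos: [633.0, 120.5, 192.4]
tcp_rot: [0.573, 0.819, -0.0, -0.0]
contact_force: [-0.5, -0.4, -1.9]
grip_width: 23.8
finger_force: 59.6
```

Emit:
move_arm(plan=[[[0,0,3,0,0,0],[0,0,3,0,0,0],[0,0,0,0,0,0]]])

```text
time: 7.72
eef_pos: [633.0, 120.5, 186.4]
tcp_rot: [0.573, 0.819, -0.0, -0.0]
contact_force: [0.5, -0.8, -3.2]
grip_width: 23.6
finger_force: 59.6
```

Emit:
move_arm(plan=[[[0,0,3,0,0,0],[0,0,2,0,0,0],[0,0,0,0,0,0]]])

```text
time: 8.1
eef_pos: [633.0, 120.5, 181.5]
tcp_rot: [0.573, 0.819, -0.0, -0.0]
contact_force: [1.3, 0.1, -3.4]
grip_width: 23.7
finger_force: 59.6
```

Emit:
move_arm(plan=[[[0,0,2,0,0,0],[0,0,2,0,0,0],[0,0,0,0,0,0]]])

```text
time: 8.48
eef_pos: [632.9, 120.5, 178.9]
tcp_rot: [0.573, 0.819, 0.0, 0.0]
contact_force: [-3.2, -0.3, 5.2]
grip_width: 23.7
finger_force: 60.2
```

Run:
```python
from h import *
now()
a=cams.capture('side');cv2.imwrite('pics/side5.png',a)
np.set_printoptions(precision=1,suppress=True)
h=cv2.cvtColor(a,cv2.COLOR_BGR2HSV)
p,a_,_=pose(); u=np.array([np.cos(a_),np.sin(a_)]);n=np.array([-u[1],u[0]])
E=w2p('side',[[*(p[:2]+(x-43.7)*u+10*n),0] for x in np.linspace(-97.5,-22.5,30)])
for c in range(292,332,4):
    print(c,'%.1f'%np.interp(c,E[::-1,0],E[::-1,1]),''.join('#' if s<42 else '.' for s in h[180:225,c,1].astype(int)))
```

```text
t 8.47 [632.9 120.5 178.9] yaw 110.1 F [-3.2 -0.3  5.2] w 23.7 ff 60.2
292 208.4 ###.............#############................
296 210.2 ####...........##############................
300 211.9 ####.............#########...................
304 213.7 ###................#############.............
308 215.5 ##..................##########.#.#...........
312 217.2 #####.................######.................
316 218.0 ########................#######..............
320 218.0 ###########..............######..#...........
324 218.0 ##############...............................
328 218.0 #################............................
```

Emit:
move_arm(plan=[[[0,0,-2,0,0,0],[0,0,0,0,0,0],[0,0,0,0,0,0],[0,0,0,0,0,0]]], claw=0)

```text
time: 9.02
eef_pos: [633.0, 120.5, 179.5]
tcp_rot: [0.573, 0.819, -0.0, -0.0]
contact_force: [-0.2, -0.1, 0.6]
grip_width: 85.4
finger_force: 0.0
```

Emit:
move_arm(plan=[[[0,0,-20,0,0,0],[-10,0,-40,0,0,0],[-40,0,-10,0,0,0],[-50,0,0,0,0,0],[0,0,0,0,0,0]]])

```text
time: 9.65
eef_pos: [668.1, 22.9, 249.8]
tcp_rot: [0.575, 0.818, 0.0, 0.001]
contact_force: [0.4, 0.3, 0.0]
grip_width: 85.5
finger_force: 0.0
```

Run:
```python
from h import *
now()
a=cams.capture('side');b=cams.capture('top');cv2.imwrite('pics/side6.png',a);cv2.imwrite('pics/top6.png',b)
a=cv2.resize(a[140:225,215:335],None,fx=5,fy=5,interpolation=2); b=cv2.resize(b[160:240,150:300],(600,320),interpolation=2)
cv2.imwrite('pics/c6.png',np.vstack([a[:280],b]))
```

```text
t 9.65 [668.1  22.9 249.8] yaw 109.8 F [0.4 0.3 0. ] w 85.5 ff 0.0
```

View pics/c6.png

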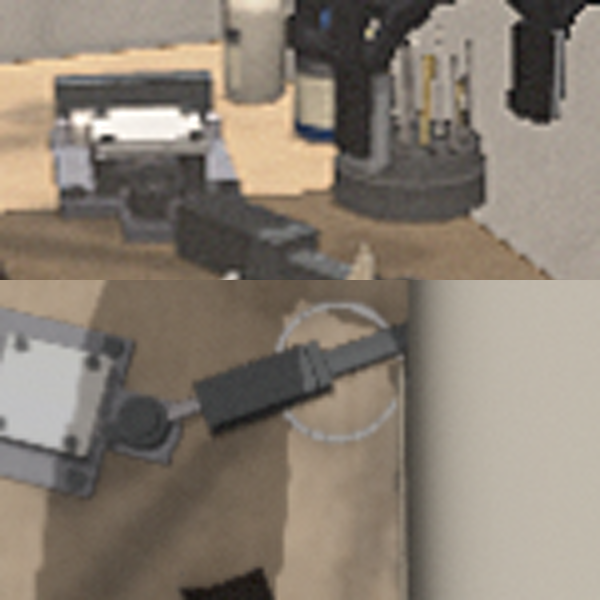

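The head sits over the stub, with the stub entering the channel at about (198,408) in the lower crop; head front corners are (195,383) and (212,435). I work out how far on it is.

Run:
```python
from h import *
np.set_printoptions(precision=1,suppress=True)
f=lambda L:(np.array(L,float)-[0,280]+.5)/4-.5+np.array([150,160])
P=p2w('top',f([(195,383),(212,435),(305,343),(322,392)]),26)[:,:2]
fr=P[:2].mean(0);bk=P[2:].mean(0);u=(fr-bk)/np.linalg.norm(fr-bk);print('front',fr,'back',bk,np.linalg.norm(fr-bk),np.degrees(np.arctan2(u[1],u[0])))
piv=np.array([606.4,199.]); print('front->pivot along',(piv-fr)@u,'lat',(piv-fr)@[-u[1],u[0]])
org=fr-97.5*u;print('short',(piv-fr)@u-22,'org top',org,'handle top',org-60*u)
p,a,_=pose()
g=np.array([632.9,120.5]);v=np.array([np.cos(np.radians(110.1)),np.sin(np.radians(110.1))]);H=g-103.7*v;print('handle tcp-based',H)
rows([*H,178],110.1,5)
```

```text
front [612.7 167. ] back [635.2 111.8] 59.61538693504241 112.17854905987285
front->pivot along 32.02998869134094 lat -6.2109459214867195
short 10.02998869134094 org top [649.5  76.7] handle top [672.2  21.1]
handle tcp-based [668.5  23.1]
[[-0.6,0.1,14.3,0,0,-0.0004],[-0.6,0.1,14.3,0,0,-0.0004],[-0.6,0.1,14.3,0,0,-0.0004],[-0.6,0.1,14.3,0,0,-0.0004],[-0.6,0.1,14.3,0,0,-0.0004]]
```

```bash
python3 -c "
from bench import bot
print([ (a,getattr(bot,a)) for a in dir(bot) if not a.startswith('_') and not callable(getattr(bot,a))])"
```

```text
[('nose_length', 173.4)]
```

Emit:
move_arm(plan=[[[0,0,17,0,0,0],[0,0,17,0,0,0],[0,0,17,0,0,0],[0,0,17,0,0,0],[0,0,0,0,0,0]]])

```text
time: 10.38
eef_pos: [666.1, 26.6, 179.0]
tcp_rot: [0.573, 0.819, -0.001, -0.002]
contact_force: [0.5, 0.3, -0.2]
grip_width: 85.6
finger_force: 0.0
```

Emit:
move_arm(plan=[[[0,0,0,0,0,0],[0,0,0,0,0,0],[0,0,0,0,0,0],[0,0,0,0,0,0],[0,0,0,0,0,0]]], claw=1)

```text
time: 11.0
eef_pos: [667.7, 26.5, 182.8]
tcp_rot: [0.573, 0.819, 0.001, 0.001]
contact_force: [-0.3, 0.3, 3.6]
grip_width: 17.9
finger_force: 61.4
```

Emit:
move_arm(plan=[[[0,0,-1,0,0,0],[2,0,0,0,0,0],[2,0,0,0,0,0],[0,0,0,0,0,0]]])

```text
time: 11.5
eef_pos: [666.0, 30.2, 182.8]
tcp_rot: [0.573, 0.819, -0.0, 0.0]
contact_force: [0.9, -1.6, 1.5]
grip_width: 18.3
finger_force: 61.1
```

Emit:
move_arm(plan=[[[1,0,0,0,0,0],[1,0,0,0,0,0],[0,0,0,0,0,0]]])

```text
time: 11.88
eef_pos: [665.3, 32.2, 182.8]
tcp_rot: [0.573, 0.819, 0.0, 0.0]
contact_force: [2.2, -2.7, 1.3]
grip_width: 18.4
finger_force: 61.1
```

Emit:
move_arm(plan=[[[1,0,0,0,0,0],[1,0,0,0,0,0],[0,0,0,0,0,0]]])

```text
time: 12.25
eef_pos: [664.5, 34.1, 182.8]
tcp_rot: [0.573, 0.819, 0.0, 0.0]
contact_force: [2.2, -2.2, 0.7]
grip_width: 18.4
finger_force: 61.1
```

Run:
```python
from h import *
now(); b=cams.capture('top');cv2.imwrite('pics/top7.png',b)
# head front edge along stub: scan profile along stub line at z~22 in both top6 and top7
for nme in ('top6','top7'):
    im=cv2.cvtColor(cv2.imread(f'pics/{nme}.png'),cv2.COLOR_BGR2GRAY).astype(np.float32)
    v=np.array([np.cos(np.radians(-69.6)),np.sin(np.radians(-69.6))])
    P=np.array([[606.4+s*v[0],199+s*v[1],22] for s in range(10,44,2)])
    q=w2p('top',P).astype(np.float32); print(cv2.remap(im,q[:,0],q[:,1],cv2.INTER_LINEAR).ravel().astype(int))
```

```text
t 12.25 [664.5  34.1 182.8] yaw 110.1 F [ 2.2 -2.2  0.7] w 18.4 ff 61.1
[ 58  68  92 116 119 121 120 122 121 118 102  73  67  65  66  65  65]
[ 60  69  94 119 124 122 103  74  65  66  66  66  67  69  68  67  67]
```

Emit:
move_arm(plan=[[[0.2,-9.1,0,0,0,0.052],[0.2,-9.1,0,0,0,0.052],[0.2,-9.1,0,0,0,0.052],[0.2,-9.1,0,0,0,0.052],[0.2,-9.1,0,0,0,0.052]]])

```text
time: 12.92
eef_pos: [623.3, 24.8, 183.7]
tcp_rot: [0.676, 0.737, 0.004, 0.003]
contact_force: [12.1, 2.4, -5.5]
grip_width: 18.4
finger_force: 60.7
```

Emit:
move_arm(plan=[[[0.2,-9.1,0,0,0,0.052],[0.2,-9.1,0,0,0,0.052],[0.2,-9.1,0,0,0,0.052],[0.2,-9.1,0,0,0,0.052],[0.2,-9.1,0,0,0,0.052]]])

```text
time: 13.55
eef_pos: [578.1, 25.8, 183.6]
tcp_rot: [0.766, 0.643, 0.004, 0.003]
contact_force: [11.8, -0.5, -5.5]
grip_width: 18.6
finger_force: 60.7
```

Emit:
move_arm(plan=[[[0.2,-9.1,0,0,0,0.052],[0.2,-9.1,0,0,0,0.052],[0.2,-9.1,0,0,0,0.052],[0.2,-9.1,0,0,0,0.052],[0.2,-9.1,0,0,0,0.052]]])

```text
time: 14.18
eef_pos: [531.1, 39.4, 182.7]
tcp_rot: [0.842, 0.54, 0.0, -0.001]
contact_force: [1.8, -0.0, 1.6]
grip_width: 18.5
finger_force: 61.2
```

Emit:
move_arm(plan=[[[0.1,-4.5,0,0,0,0.026],[0.1,-4.5,0,0,0,0.026],[0,0,0,0,0,0]]])

```text
time: 14.55
eef_pos: [524.3, 43.0, 183.0]
tcp_rot: [0.856, 0.517, 0.001, 0.001]
contact_force: [4.9, 0.0, -2.3]
grip_width: 18.8
finger_force: 60.8
```

Emit:
move_arm(plan=[[[0.1,-4.5,0,0,0,0.026],[0.1,-4.5,0,0,0,0.026],[0,0,0,0,0,0]]])

```text
time: 14.92
eef_pos: [518.3, 46.8, 183.5]
tcp_rot: [0.869, 0.494, 0.003, 0.003]
contact_force: [9.5, -3.9, -4.6]
grip_width: 18.0
finger_force: 60.8
```

Run:
```python
from h import *
now(); b=cams.capture('top');cv2.imwrite('pics/top8.png',b);a=cams.capture('side');cv2.imwrite('pics/side8.png',a)
print(np.degrees(np.arctan2(*(pose()[0][:2]-[605.7,198])[::-1])))
```

```text
t 14.93 [518.3  46.8 183.5] yaw 59.2 F [ 9.5 -3.9 -4.6] w 18.0 ff 60.8
-120.00951682614082
```

```bash
cat >> h.py <<'E'
def stubang(img,rs=(17,19,21),piv=(606.4,199)):
    im=cv2.cvtColor(img,cv2.COLOR_BGR2GRAY).astype(np.float32)
    th=np.radians(np.arange(-145,-50,5))
    for r in rs:
        q=w2p('top',np.c_[piv[0]+r*np.cos(th),piv[1]+r*np.sin(th),18+0*th]).astype(np.float32)
        print(r,cv2.remap(im,q[:,0],q[:,1],cv2.INTER_LINEAR).ravel().astype(int))
E
python3 - <<'E'
from h import *
print(np.arange(-145,-50,5))
for n in ('top7','top8'): stubang(cv2.imread(f'pics/{n}.png'))
E
```

```text
[-145 -140 -135 -130 -125 -120 -115 -110 -105 -100  -95  -90  -85  -80
  -75  -70  -65  -60  -55]
17 [ 94  96  98  97  93  96  97  95  96  94  82  74  75 101 118 125 121 114
 104]
19 [101 100  97  95  91  90  90  89  87  89  81  75  76  91 120 127 122 116
 111]
21 [ 95  88  80  82  82  81  83  86  81  80  78  76  75  79 109 120 109 101
 100]
17 [104 104  91  88 104 122 132 128 117  99  99 100 101 102 104 107 107 106
 107]
19 [108 106 100  87  94 121 124 124 118  95  95  97  98  98 102 105 105 104
 107]
21 [102  95  86  76  82  93  99 101  91  83  86  93  94  89  85  91  99 109
 114]
```

Emit:
move_arm(plan=[[[0,-3,0,0,0,0.017],[0,0,0,0,0,0],[0,0,0,0,0,0]]])

```text
time: 15.4
eef_pos: [516.6, 47.9, 183.6]
tcp_rot: [0.874, 0.487, 0.004, 0.004]
contact_force: [12.8, -5.0, -6.5]
grip_width: 18.4
finger_force: 60.5
```

Emit:
move_arm(plan=[[[0,6,0,0,0,-0.034],[0,6,0,0,0,-0.034],[0,3,0,0,0,-0.017],[0,0,0,0,0,0]]])

```text
time: 15.9
eef_pos: [526.3, 41.5, 182.7]
tcp_rot: [0.851, 0.525, 0.0, -0.0]
contact_force: [4.3, 0.2, -0.8]
grip_width: 18.5
finger_force: 61.0
```

Run:
```python
from h import *
now(); b=cams.capture('top');cv2.imwrite('pics/top9.png',b); stubang(b)
print(np.degrees(np.arctan2(*(pose()[0][:2]-[605.7,198])[::-1])))
```

```text
t 15.90 [526.3  41.5 182.7] yaw 63.3 F [ 4.3  0.2 -0.8] w 18.5 ff 61.0
17 [103 102  92  89 105 124 133 127 117 102  99 100 103 103 105 106 106 106
 107]
19 [107 106 100  86  96 124 131 128 120  99  95  97  99  98 103 106 105 105
 108]
21 [102  94  85  81  89 114 122 120 105  91  91  95  95  89  86  92  98 107
 113]
-116.91511125651381
```

Emit:
move_arm(plan=[[[0,3,0,0,0,-0.017],[-6,0,0,0,0,0],[-10,0,0,0,0,0],[-10,0,0,0,0,0]]])

```text
time: 16.45
eef_pos: [516.8, 16.1, 182.7]
tcp_rot: [0.847, 0.532, -0.0, -0.0]
contact_force: [2.2, 2.1, 0.8]
grip_width: 17.8
finger_force: 61.2
```

Emit:
move_arm(plan=[[[-10,0,0,0,0,0],[-10,0,0,0,0,0],[-10,0,0,0,0,0],[-10,0,0,0,0,0],[-10,0,0,0,0,0]]])

```text
time: 17.08
eef_pos: [495.3, -29.1, 182.7]
tcp_rot: [0.847, 0.532, -0.0, -0.0]
contact_force: [1.5, 2.3, 2.3]
grip_width: 18.0
finger_force: 61.3
```

Emit:
move_arm(plan=[[[-10,0,0,0,0,0],[-10,0,0,0,0,0],[-10,0,0,0,0,0],[0,0,0,0,0,0]]])

```text
time: 17.58
eef_pos: [482.0, -56.7, 182.7]
tcp_rot: [0.847, 0.531, -0.001, 0.001]
contact_force: [-0.3, -3.0, 3.9]
grip_width: 18.3
finger_force: 61.5
```

Run:
```python
from h import *
now(); b=cams.capture('top');cv2.imwrite('pics/top10.png',b); stubang(b,(19,30,50,70))
```

```text
t 17.57 [482.  -56.7 182.7] yaw 64.2 F [-0.3 -3.   3.9] w 18.3 ff 61.5
19 [163 163 154 130 140 177 187 185 178 152 151 153 156 154 160 162 159 158
 163]
30 [156 154 156 156 145 154 190 180 163 167 170 171 173 173 174 175 176 177
 174]
50 [150 151 153 156 162 122 193 157 143 142 142 142 142 148 157 162 169 168
 170]
70 [170 170 176 177 174 159 192 163 171 167 164 164 147 146 154 169 163 166
 169]
```

Emit:
move_arm(plan=[[[0,0,0,0,0,0],[0,0,0,0,0,0],[0,0,0,0,0,0],[0,0,0,0,0,0]]], claw=0)

```text
time: 18.12
eef_pos: [482.7, -55.3, 182.6]
tcp_rot: [0.847, 0.532, -0.0, -0.0]
contact_force: [0.7, -0.6, 0.8]
grip_width: 85.3
finger_force: 0.0
```

Emit:
move_arm(plan=[[[0,0,-20,0,0,0],[0,0,-40,0,0,0],[-30,20,-40,0,0,0],[-50,30,-20,0,0,0],[-50,30,0,0,0,0]]])

```text
time: 18.75
eef_pos: [499.3, -208.7, 305.4]
tcp_rot: [0.846, 0.533, 0.002, 0.002]
contact_force: [1.4, 0.3, -0.8]
grip_width: 85.4
finger_force: 0.0
```

Emit:
move_arm(plan=[[[-40,20,0,0,0,0],[-40,20,0,0,0,0],[0,0,0,0,0,0],[0,0,0,0,0,0]]])

```text
time: 19.25
eef_pos: [499.4, -296.4, 302.3]
tcp_rot: [0.847, 0.532, -0.0, -0.001]
contact_force: [-0.4, 0.4, 0.2]
grip_width: 85.6
finger_force: 0.0
```

Run:
```python
from h import *
now(); b=cams.capture('top');a=cams.capture('side');cv2.imwrite('pics/top11.png',b); stubang(b,(30,50,70))
cv2.imwrite('pics/c11.png',np.vstack([cv2.resize(a[130:255,130:380],(600,300),interpolation=2),cv2.resize(b[140:290,110:410],(600,300),interpolation=2)]))
```

```text
t 19.25 [ 499.4 -296.4  302.3] yaw 64.3 F [-0.4  0.4  0.2] w 85.6 ff 0.0
30 [157 156 154 157 144 155 191 180 163 167 170 171 173 173 174 176 178 176
 176]
50 [151 153 154 158 161 123 193 158 144 144 143 141 144 148 158 163 168 169
 172]
70 [170 171 176 177 174 160 192 164 172 167 164 164 148 146 154 170 165 167
 170]
```

View pics/c11.png

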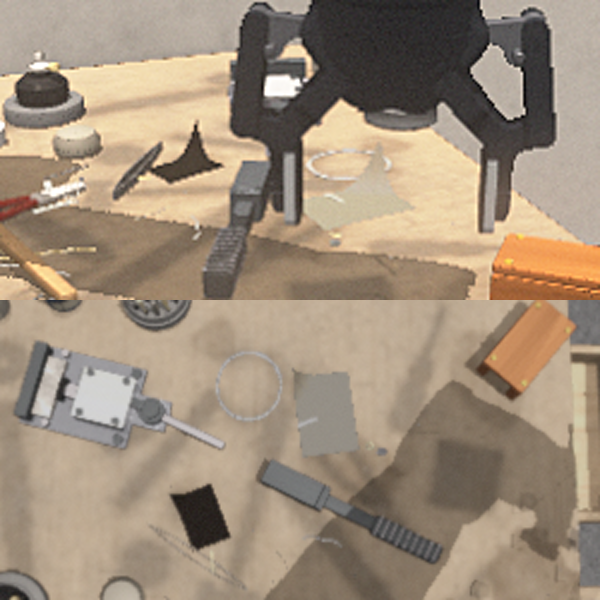

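The final picture shows the lever swung to its locked side, from (150,410) to (222,445), with the workpiece against the anvil. The bar lies flat and clear of the lever, from (262,470) to (440,555), and the hand is away.

```bash
python3 -c "
from bench import hand_in
print(hand_in())"
```

```text
the job is handed in; nothing more can be done
None
```

The job is handed in at about 19 s: the last pictures show the lever on its locked side (about 45° of swing measured, against 46° to the stop), the bar lying flat on the bench about 48 mm clear of it, and the hand away from everything.

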